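# Fit the sanding drum into the keyed hub

### The arm

A 7-joint arm with a two-finger parallel gripper is mounted at the origin on the work surface. World frame = base frame: x ahead of the robot, y to its left, z up, the work surface at z = 0. Lengths are in mm, angles in rad, forces in N, time in s.
With the tool pointing down it reaches from about 400 to 875 mm from the base axis. Payload 19.3 kg.
Tool frame: the origin (TCP) lies at the very end of the fingers, on their centre line; the grasp point (between the pads) lies 19 mm behind it (grip_point_offset is the z of the grasp point in the tool frame, in mm); z points along the fingers, x is the direction in which the jaws open and shut, and the axes are right-handed (so a half turn about z gives the same grasp; the last joint's range is limited). The gripper opens to 85 mm and grips with 20 to 120 N. Pads are 22 mm wide; open, the fingers measure 114 mm over their backs; the gripper's body (76 mm by 85 mm) begins 54 mm behind the grasp point. The pads swing forward as they close: fully open they stand 13 mm farther back than shut.
Start: joints at [-1.31, 0.521, -0.036, 1.599, 0.021, 1.021, -0.113], TCP at [203.018, 591.099, 201.491] pointing down, gripper open.
Joint ranges: [-2.91, 2.91], [-0.3, 2.13], [-1.5, 1.42], [0.17, 2.43], [-1.26, 4.41], [0.16, 1.93], [-2.52, 2.52]. Speed limits (rad/s): [1.89, 1.89, 2.39, 2.39, 3.01, 3.01, 3.01].

### API

Orientations are given as a 3x3 rotation matrix whose columns are the frame's x, y, z axes.
In Python, from workcell import movep, movel, goto_joints, open_gripper, clamp, wait, inverse_kinematics, read_state, camera, PlanningError, finish_job, grip_point_offset gives the robot as it stands. Calls block until the motion is done:
- movep(position, orientation): joint-space move of the TCP to a pose.
- movel(position, frame=None, max_speed=150, guard=None): straight line of the TCP; frame=None keeps the orientation; max_speed is the mean speed in mm/s. With guard (N) it stops when the force on the tool has changed by that much, and returns True; else False.
- goto_joints(angles): joint-space move.
- open_gripper() and clamp(): open the fingers fully, or close them until they stop; the grip force is fixed at half the most.
- wait(seconds).
- inverse_kinematics(position, orientation): joint angles nearest the present ones, or None.
- read_state(): the state.
- camera(name): name is "scene" or "top"; returns a dict with "image" (480x640x3 uint8, blue, green, red), "range_z" (480x640 float32, mm along the optical axis (not along the pixel's ray), 0 where there is no reading), "fx", "fy", "cx", "cy" (pixels), "cam_to_world" (4x4, takes a point from camera to world coordinates). Camera axes: x right, y up, looking along -z (the intrinsics and any distortion apply to the point x, -y, -z); pixel columns grow to the right and rows downward; lengths in mm; the calibration is good to about 2 mm. A picture is of the moment at which its call begins.
A pose or a line that the arm cannot do raises PlanningError and nothing moves.
- finish_job(): hands the job in, once; it reports no verdict.
The state is a dict: "time": time; "qpos": joint angles; "qvel": joint speeds; "joint_efforts": joint torques, N m; "eef_pos": TCP position; "tool_rot": TCP orientation; "ft_force": force on the tool from outside, world axes, zero at the start; "torque": the same for the moment, N m; "finger_gap": finger opening in mm.
Only numpy, scipy, OpenCV 4.12 (cv2) and the standard library are available. Lean on these libraries where they do the work, as an engineer would, in place of code of your own. Each camera call takes 0.05 s, during which the arm holds its last target. There are 200 camera calls.

### The job

Fit the sanding drum to the bench sanding head: first, with the drum still standing in its wooden rack, turn it so that its blue tag faces the red eye of the reader and let it stay there for a moment. Then take it over to the sanding head, push its shaft into the hub, with the key going into the keyway, and press it fully home against the spring ejector until the drum sits flat on the hub. Finish while still gripping the drum and pressing it home, since it springs back up if let go, and leave the other things on the bench where they are.

Things in the scene. Friction and masses are not known exactly. Their poses are not given: they have to be found in the camera images.
- drum: Loose sanding drum, 0.34 kg, upright in the rack. Origin: centre of its flat underside; z up its axis; key and blue tag on its +x side. Rust-brown, 52 mm diameter, z 0 to 60 mm; on top a bare round aluminium grip cap, 32 mm diameter, z 60 to 92. Below, a steel shaft 18 mm diameter to z = -55, its last 7 mm tapering to 12 mm. Blue strips on its upper face and cap top also point to +x.
- key_tip (a point): Lower outer end of the brass key on the drum's shaft, straight below the blue tag: 13.5 mm from the axis along the drum's +x, 40 mm below its underside. The key is 5.6 mm wide and runs from z = -40 to -14 mm of the drum; the 15 mm of plain shaft below it enters the hub first.
- tag (a point): Middle of the blue tag on the drum's side: 26 mm from the axis along the drum's +x, 30 mm above the drum's underside.
- grip (a point): Point on the drum's axis in the grip cap, 81 mm above the drum's underside: the place for the middle of the finger pads (fingertips then 2 mm above the drum's upper face).
- rack: Fixed wooden block, 110 x 110 mm, 62 mm high, origin under its centre, z up. The drum's shaft hangs loosely in a 35 mm through-hole at its centre, its underside on the block's top; it can be turned there by its cap. Black tag reader on the rack's +y side, 70 mm wide, from y = 52 to 88 mm, 112 mm high (lower than the drum's upper face).
- rack_socket (a point): Centre of the rack hole at the block's top, 62 mm above the bench; its axes are those of the rack.
- reader_eye (a point): Centre of the reader's red square eye, in the rack's frame 52 mm along +y from the socket's axis and 92 mm up; it looks along the rack's -y at the drum. Its axes are those of the rack.
- head: Fixed sanding head, origin on the bench under the hub's bore, z up. Green round base 160 mm diameter, 16 mm high; green motor, up to 64 mm high, on its -x side out to 160 mm. Upright aluminium hub, 44 mm diameter, 85 mm high, bore 19.5 mm diameter. The drum is home when its underside rests on the hub's top with the drum's +x along the head's +x.
- keyway (a point): Top of the hub's keyway, 13 mm from the bore's axis along the head's +x, 85 mm above the bench. The keyway is a slot 8.4 mm wide, open at the hub's top and side; a blue line on the green base points the same way.
- hub_top (a point): Centre of the bore's mouth at the hub's top, 85 mm above the bench; its axes are those of the head.
- ejector (a joint): Brass spring ejector in the bore: metres pushed down, 0 when free, about 0.014 when the drum is home. It meets the shaft's tip when the drum is 14 mm from home, and pushes up with 4 N there, rising to 9 N at home, more than the drum's weight.
- glue: White glue bottle with red cap and blue label, 60 mm diameter, 170 mm high, origin under its centre; leave it alone.
- mug: White mug, 80 mm diameter, 90 mm high, origin under its centre; leave it alone.
- sleeve: Spare rust-brown sanding sleeve, a tube 60 mm in diameter and 60 mm high, origin under its centre; leave it alone.
- offcut: Light wooden offcut, 100 x 45 x 40 mm, origin under its centre; leave it alone.
- driver: Screwdriver with a red handle lying on the bench; leave it alone.
- brush: Wooden-handled brush lying on the bench; leave it alone.
- rim: Bent wooden ukulele rim standing on edge, waisted outline about 240 x 150 mm, 60 mm high, origin under its centre; leave it alone.

How it is judged:
By the outcome, as a careful person would: the job done as asked, in the order asked, and still so for the second after the job is handed in, while the arm keeps its last pose, push and grip.
It also fails if it takes over 51 s, if anything falls off the work surface, if the arm or the gripper's body presses on something with over 40 N, if the wrist force passes 120 N, or if a joint passes its speed limit or range.

## Working session

There is one attempt and no reset: what is moved stays moved. The work goes in short steps, each a Python script; the robot and the scene stay as the last script left them, time stands still between calls to the robot, and variables do not carry over. Pictures are saved under pics/ and viewed, about 8 in all and at most 12, crops included, and the job is handed in when it is done.

```bash
ls; mkdir -p pics; python3 - <<'E'
from workcell import *
import cv2,numpy as np
for n in("scene","top"):
    c=camera(n); cv2.imwrite(f"pics/{n}0.png",c["image"]); np.savez(f"{n}0.npz",**c)
    print(n,c["fx"],c["fy"],c["cx"],c["cy"],[k for k in c]); print(np.round(c["cam_to_world"],3))
print(grip_point_offset); print(read_state())
E
```

```text
pics
scene 479.80740338576993 479.80740338576993 320.0824786245799 230.68544025060933 ['image', 'range_z', 'fx', 'fy', 'cx', 'cy', 'cam_to_world']
[[ 4.080000e-01 -7.100000e-01  5.730000e-01  1.232005e+03]
 [ 9.130000e-01  3.130000e-01 -2.630000e-01 -2.972220e+02]
 [ 8.000000e-03  6.300000e-01  7.760000e-01  1.044223e+03]
 [ 0.000000e+00  0.000000e+00  0.000000e+00  1.000000e+00]]
top 557.968546029665 557.968546029665 307.9684010059984 240.819333885918 ['image', 'range_z', 'fx', 'fy', 'cx', 'cy', 'cam_to_world']
[[-6.000000e-03  9.990000e-01 -4.500000e-02  4.771060e+02]
 [-1.000000e+00 -5.000000e-03  2.100000e-02  2.542600e+01]
 [ 2.000000e-02  4.500000e-02  9.990000e-01  1.502053e+03]
 [ 0.000000e+00  0.000000e+00  0.000000e+00  1.000000e+00]]
-18.700000000000003
{'time': 0.1, 'qpos': array([-1.31021284,  0.52194798, -0.03635946,  1.59992044,  0.02118008,
        1.02107414, -0.11282761]), 'qvel': array([ 0.00113855, -0.00018304,  0.00092351, -0.002462  ,  0.0008641 ,
        0.00150699, -0.00045023]), 'joint_efforts': array([ 3.21483487e-03, -9.28475976e+01,  1.98389791e+00, -3.70527792e+01,
        1.81175640e-02,  5.46527939e-03, -1.67365488e-05]), 'eef_pos': array([202.89774299, 590.82286444, 200.99787768]), 'tool_rot': array([[ 3.24804609e-01,  9.45781098e-01, -2.82673713e-04],
       [ 9.45780647e-01, -3.24804731e-01, -9.24067995e-04],
       [-9.65779802e-04,  3.27942175e-05, -9.99999533e-01]]), 'ft_force': array([0.10292151, 0.17250616, 0.61302697]), 'torque': array([0.07219747, 0.00150035, 0.0277953 ]), 'finger_gap': 85.21612884613451}
```

View pics/scene0.png

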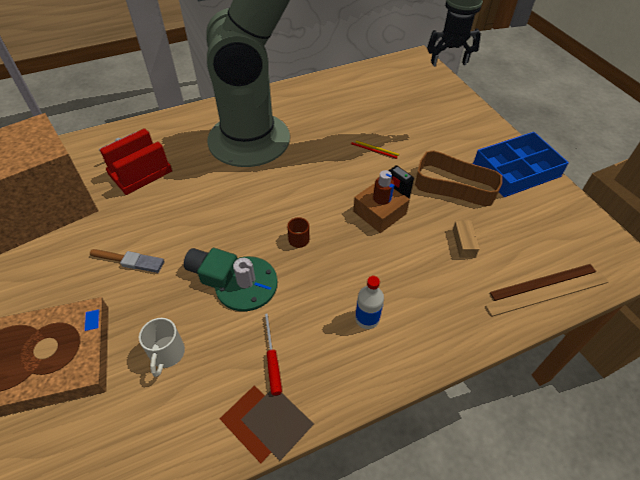

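View pics/top0.png

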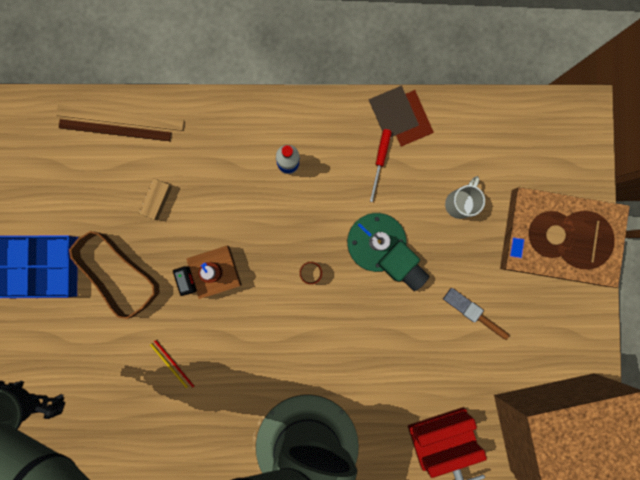

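The scene view shows the drum in its rack at about (384,190), with the reader at (400,180) and the hub at (243,270). In the top view the drum is at (208,271), the reader is to its left at (185,280), the hub is at (380,241), and the blue line runs up-left to (362,227).

```bash
cat > h.py <<'E'
import numpy as np,cv2
def load(n): return dict(np.load(n))
def ray(c,uv):
    uv=np.atleast_2d(uv).astype(float); M=c["cam_to_world"]
    d=np.c_[(uv[:,0]-c["cx"])/c["fx"],-(uv[:,1]-c["cy"])/c["fy"],-np.ones(len(uv))]
    return M[:3,3],d@M[:3,:3].T
def plane(c,uv,z):
    o,d=ray(c,uv); return o+d*((z-o[2])/d[:,2])[:,None]
def cloud(c):
    v,u=np.mgrid[:480,:640]; o,d=ray(c,np.c_[u.ravel(),v.ravel()])
    P=o+d*c["range_z"].reshape(-1,1); return P.reshape(480,640,3)
def project(c,P):
    M=c["cam_to_world"]; q=(np.atleast_2d(P)-M[:3,3])@M[:3,:3]
    return np.c_[c["cx"]-c["fx"]*q[:,0]/q[:,2],c["cy"]+c["fy"]*q[:,1]/q[:,2]]
def blue(c):
    h=cv2.cvtColor(c["image"],cv2.COLOR_BGR2HSV); return (h[...,0]>100)&(h[...,0]<130)&(h[...,1]>140)&(h[...,2]>60)
def red(c):
    h=cv2.cvtColor(c["image"],cv2.COLOR_BGR2HSV); return ((h[...,0]<6)|(h[...,0]>174))&(h[...,1]>190)&(h[...,2]>110)
E
python3 - <<'E'
from h import *
for n,bx in (("top",[(160,235,90,75),(335,205,90,75)]),("scene",[(345,155,90,75),(205,240,90,75)])):
    c=load(n+"0.npz"); W=cloud(c)
    cv2.imwrite(f"pics/{n}c.png",np.hstack([cv2.resize(c["image"][y:y+h,x:x+w],(400,333),interpolation=cv2.INTER_CUBIC) for x,y,w,h in bx]))
    print(n)
    for nm,(x,y,w,h),bands in (("rack",bx[0],[(50,74),(105,118),(119,128),(146,160)]),("head",bx[1],[(8,24),(55,70),(78,92)])):
        for a,b in bands:
            m=np.zeros((480,640),bool); m[y:y+h,x:x+w]=1; Z=W[...,2]; m&=(Z>a)&(Z<b)&(c["range_z"]>0)
            v,u=np.nonzero(m)
            if len(u)<5: print(nm,a,len(u)); continue
            zm={50:62,105:112,119:122,146:154,8:16,55:64,78:85}[a]
            r=cv2.minAreaRect(plane(c,np.c_[u,v],zm)[:,:2].astype(np.float32))
            print(nm,a,len(u),np.round(np.median(W[m],0),1),"rect",np.round(r[0],1),np.round(r[1],1),round(r[2],1))
        m=np.zeros((480,640),np.uint8); m[y:y+h,x:x+w]=1
        for cn,f in (("blue",blue),("red",red)):
            k,l,s,ce=cv2.connectedComponentsWithStats((f(c)&(m>0)).astype(np.uint8))
            for i in range(1,k):
                if s[i,4]>2:
                    print("  ",nm,cn,s[i],np.round(ce[i],1),np.round(np.median(W[l==i],0),1))
E
```

```text
top
rack 50 1453 [465.8 235.7  61.1] rect [464.8 242.5] [109.9 112.5] 17.3
rack 105 437 [446.9 306.3 111.8] rect [455.  271.8] [ 69.6 112.9] 16.9
rack 119 152 [462.9 238.3 122.2] rect [458.2 268.5] [ 51.4 102.8] 14.6
rack 146 142 [464.4 242.9 153. ] rect [464.4 241.9] [31.2 28.8] 89.7
   rack blue [202 263   5   9  26] [204.  266.8] [478.  250.  150.9]
head 8 2003 [ 554.3 -171.4   14.9] rect [ 541.3 -188. ] [214.3 193.2] 86.1
head 55 944 [ 483.9 -247.5   59.5] rect [ 495.5 -234.3] [173.3  82.7] 44.6
head 78 179 [ 540.1 -190.2   84.3] rect [ 541.9 -188.3] [41.4 43.5] 44.5
   head blue [358 223  13  13  57] [364.2 229.2] [ 575.4 -155.7   15.5]
scene
rack 50 1086 [481.8 233.3  60.6] rect [446.4 322.6] [116.7 291.8] 17.3
rack 105 307 [460.4 303.4 111.2] rect [461.4 270.3] [ 70.6 115.5] 17.6
rack 119 107 [478.4 234.  121.7] rect [475.9 263.3] [96.5 46.5] 76.8
rack 146 98 [470.4 241.6 152.2] rect [470.8 241. ] [31.1 35.2] 28.1
   rack blue [386 174   6   3  11] [388.7 175. ] [475.  248.1 154.1]
   rack blue [389 184   6  18  38] [391.1 190.4] [490.6 253.7 113.1]
   rack red [389 155   8   3  12] [393.  155.8] [277.5 394.4   6.4]
head 8 1880 [ 568.3 -181.6   14.8] rect [ 512.8 -171.4] [182.7 238.6] 50.7
head 55 753 [ 498.  -236.3   58.7] rect [ 516.2 -223.7] [138.5  81.2] 46.5
head 78 197 [ 545.9 -190.4   83.6] rect [ 548.5 -188.2] [43.5 48. ] 72.3
   head blue [254 282  17   8  53] [262.2 285.5] [ 577.  -155.1   16. ]
```

View pics/topc.png

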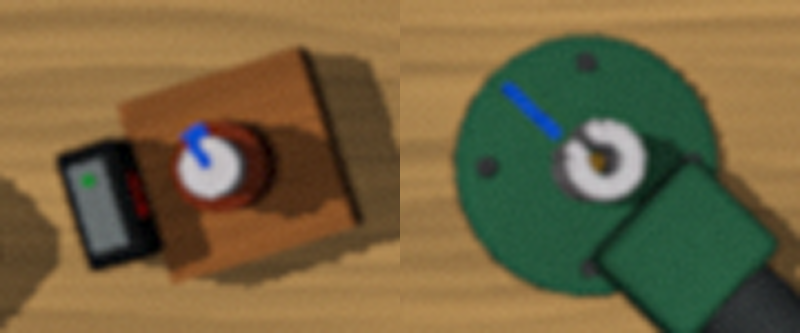

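View pics/scenec.png

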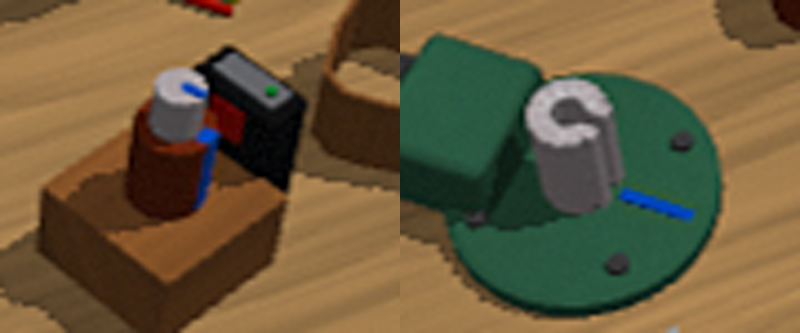

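```bash
python3 - <<'E'
from h import *
def circ(c,box,z,sel):
    x,y,w,h=box; W=cloud(c); hsv=cv2.cvtColor(c["image"],cv2.COLOR_BGR2HSV)
    m=np.zeros((480,640),bool); m[y:y+h,x:x+w]=1
    m&=sel(hsv,W); 
    k,l,s,ce=cv2.connectedComponentsWithStats(m.astype(np.uint8)); i=1+np.argmax(s[1:,4])
    v,u=np.nonzero(l==i); P=plane(c,np.c_[u,v],z)[:,:2].astype(np.float32)
    hull=cv2.convexHull(P)[:,0]; (a,b),r=cv2.minEnclosingCircle(P); M=cv2.moments(hull)
    return len(u),"enc",np.round([a,b,2*r],1),"hull",np.round([M['m10']/M['m00'],M['m01']/M['m00'],2*np.sqrt(M['m00']/np.pi)],1)
def line(c,box,z):
    x,y,w,h=box; m=np.zeros((480,640),bool); m[y:y+h,x:x+w]=1; v,u=np.nonzero(blue(c)&m)
    P=plane(c,np.c_[u,v],z)[:,:2]; d=np.linalg.svd(P-P.mean(0))[2][0]; return P.mean(0).round(1),np.degrees(np.arctan2(d[1],d[0])).round(1)
for n,b1,b2 in (("top",(160,235,90,75),(335,205,90,75)),("scene",(345,155,90,75),(205,240,90,75))):
    c=load(n+"0.npz"); print(n)
    near=lambda W,z:abs(W[...,2]-z)<4
    print("cap",circ(c,b1,154,lambda h,W:near(W,153.5)&(h[...,2]>60)))
    print("cap bright/blue",circ(c,b1,154,lambda h,W:(W[...,2]>146)&(h[...,2]>150)))
    print("hub",circ(c,b2,85,lambda h,W:near(W,84.5)&(h[...,1]<80)))
    print("hub bright",circ(c,b2,85,lambda h,W:(W[...,2]>70)&(h[...,1]<60)&(h[...,2]>150)))
    print("base",circ(c,b2,16,lambda h,W:(W[...,2]>10)&(W[...,2]<22)))
    print("line",line(c,b2,16), "drumtop blue", line(c,b1,150))
    W=cloud(c); x,y,w,h=b1; m=np.zeros((480,640),bool); m[y:y+h,x:x+w]=1; m&=blue(c)
    for p in W[m][::3]: print(p.round(0),end="")
    print()
from workcell import *
for yaw in range(-180,180,30):
  r=[]
  for p in ([465,242,124],[542,-188,185]):
    t=np.radians(yaw); R=np.array([[np.cos(t),np.sin(t),0],[np.sin(t),-np.cos(t),0],[0,0,-1]])
    q=inverse_kinematics(p,R); r.append(None if q is None else np.round(q,2))
  print(yaw,*r)
E
```

```text
top
cap (113, 'enc', array([464.7, 242.2,  32.1]), 'hull', array([464.3, 242.7,  29.7]))
cap bright/blue (131, 'enc', array([464.7, 242.4,  31.3]), 'hull', array([464.5, 242.6,  29.3]))
hub (140, 'enc', array([ 541.9, -188.1,   45.1]), 'hull', array([ 541.8, -188.3,   43.2]))
hub bright (150, 'enc', array([ 541.1, -189.3,   42.9]), 'hull', array([ 541.2, -189.4,   40.2]))
base (1820, 'enc', array([ 542. , -187.3,  158.9]), 'hull', array([ 544.6, -184.4,  152.9]))
line (array([ 574.8, -155.9]), np.float64(-134.9)) drumtop blue (array([477. , 248.6]), np.float64(-172.0))
[486. 254. 120.][484. 253. 121.][481. 259. 119.][481. 251. 120.][479. 249. 151.][476. 248. 156.][472. 251. 153.][469. 247. 157.][467. 246. 151.]
scene
cap (83, 'enc', array([469.8, 242.1,  35. ]), 'hull', array([469.4, 241.2,  31.5]))
cap bright/blue (69, 'enc', array([466.9, 242.4,  30.3]), 'hull', array([467. , 242.2,  27.4]))
hub (176, 'enc', array([ 547.5, -189. ,   48.3]), 'hull', array([ 546.9, -188.1,   44.7]))
hub bright (141, 'enc', array([ 545. , -188.7,   43.2]), 'hull', array([ 545.1, -188.8,   41.2]))
base
[... 868 characters left out ...]
0.37  0.75 -1.28] [-0.44  0.72  1.07  1.79 -0.71  1.08 -0.16]
-30 [-0.9   0.5   0.42  1.95 -0.29  0.74 -0.83] [-0.39  0.66  0.97  1.79 -0.63  1.04  0.29]
0 [-0.83  0.49  0.32  1.95 -0.22  0.74 -0.38] [-0.35  0.62  0.88  1.79 -0.56  1.    0.75]
30 [-0.75  0.48  0.21  1.95 -0.14  0.73  0.07] [-0.3   0.58  0.78  1.78 -0.49  0.98  1.21]
60 [-0.66  0.47  0.09  1.94 -0.06  0.73  0.51] [-0.19  0.53  0.61  1.78 -0.36  0.95  1.62]
90 [-0.58  0.47 -0.02  1.94  0.01  0.74  0.97] [-0.09  0.5   0.46  1.77 -0.27  0.93  2.05]
120 [-0.49  0.47 -0.14  1.93  0.09  0.75  1.41] [ 0.7   0.53 -0.66  1.73  0.37  1.01  2.  ]
150 [-0.39  0.48 -0.27  1.93  0.18  0.76  1.86] [ 1.03  0.78 -1.27  1.72  0.78  1.26  2.18]
```

```bash
cat >> h.py <<'E'
def R(deg):
    t=np.radians(deg); return np.array([[np.cos(t),np.sin(t),0],[np.sin(t),-np.cos(t),0],[0,0,-1]])
def snap(i,boxes):
    from workcell import camera
    out=[]
    for n in("top","scene"):
        c=camera(n); np.savez(f"{n}{i}.npz",**c); x,y,w,h=boxes[n]
        out.append(cv2.resize(c["image"][y:y+h,x:x+w],(400,400*h//w),interpolation=cv2.INTER_CUBIC))
    cv2.imwrite(f"pics/s{i}.png",np.hstack(out))
E
python3 - <<'E'
from h import *; from workcell import *
movep([465,242.5,215],R(-30)); print(read_state()["eef_pos"],read_state()["time"])
print(movel([465,242.5,125.5],max_speed=120,guard=15))
clamp(); s=read_state(); print(s["eef_pos"],s["finger_gap"],s["ft_force"],s["time"])
q=s["qpos"].copy(); q[6]+=np.radians(80); goto_joints(q); wait(0.3)
s=read_state(); print(s["eef_pos"],s["qpos"],s["ft_force"],s["time"])
snap(1,{"top":(160,225,90,90),"scene":(335,130,100,100)})
E
```

```text
[464.65757821 243.59381066 214.88134227] 1.7083
False
[464.98890663 242.50948224 125.49431697] -0.4056423908574411 [-0.36272173  0.72043427 -0.7600352 ] 3.3667
[465.01069247 242.51769875 125.50821024] [-0.89406057  0.49958242  0.40717374  1.95217629 -0.2836315   0.74511494
  0.55117548] [ 1.38923573 -1.05595514  0.28583853] 4.975
```

View pics/s1.png

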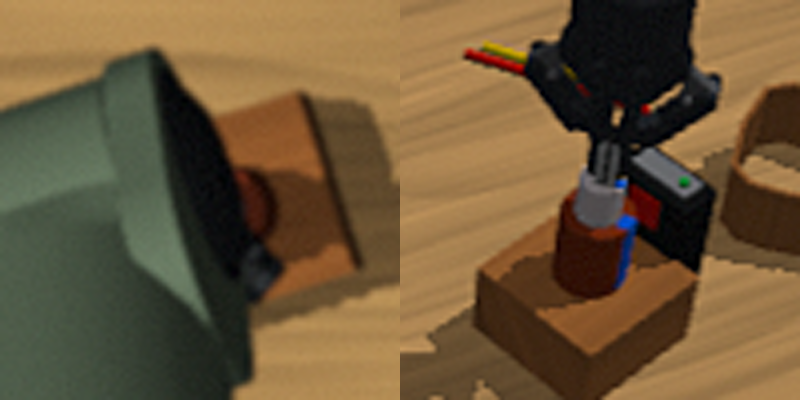

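The fingers shut fully (gap ≈ 0), so they missed the cap. In the image the fingertips end at about crop (605,180), at cap-top level, and the tag has hardly turned. I'll check the fingertip position against the calibration.

```bash
python3 - <<'E'
from h import *
for i in (0,1):
    c=load(f"scene{i}.npz"); W=cloud(c)
    print(i,project(c,[[465,242.5,125.5],[465,242.5,154],[467,242.5,62]]).round(1))
    for y in range(165,200,3): print(y,[tuple(W[y,x].round(0).astype(int)) for x in range(377,394,4)])
E
```

```text
0 [[383.9 180.9]
 [385.1 173.2]
 [381.7 197.5]]
165 [(np.int64(285), np.int64(333), np.int64(-5)), (np.int64(292), np.int64(344), np.int64(-3)), (np.int64(298), np.int64(355), np.int64(-2)), (np.int64(305), np.int64(365), np.int64(0)), (np.int64(309), np.int64(378), np.int64(-1))]
168 [(np.int64(302), np.int64(323), np.int64(1)), (np.int64(306), np.int64(336), np.int64(0)), (np.int64(304), np.int64(352), np.int64(-8)), (np.int64(316), np.int64(359), np.int64(0)), (np.int64(417), np.int64(300), np.int64(109))]
171 [(np.int64(310), np.int64(320), np.int64(-4)), (np.int64(316), np.int64(331), np.int64(-3)), (np.int64(459), np.int64(245), np.int64(156)), (np.int64(461), np.int64(257), np.int64(153)), (np.int64(426), np.int64(295), np.int64(107))]
174 [(np.int64(328), np.int64(309), np.int64(3)), (np.int64(463), np.int64(231), np.int64(154)), (np.int64(465), np.int64(242), np.int64(151)), (np.int64(474), np.int64(249), np.int64(156)), (np.int64(438), np.int64(288), np.int64(109))]
177 [(np.int64(336), np.int64(306), np.int64(-1)), (np.int64(470), np.int64(228), np.int64(150)), (np.int64(4
[... 4000 characters left out ...]
.int64(474), np.int64(219), np.int64(101)), (np.int64(482), np.int64(227), np.int64(105)), (np.int64(491), np.int64(233), np.int64(111)), (np.int64(494), np.int64(244), np.int64(109)), (np.int64(462), np.int64(282), np.int64(63))]
195 [(np.int64(476), np.int64(220), np.int64(90)), (np.int64(484), np.int64(227), np.int64(95)), (np.int64(488), np.int64(237), np.int64(94)), (np.int64(490), np.int64(249), np.int64(91)), (np.int64(470), np.int64(277), np.int64(61))]
198 [(np.int64(477), np.int64(220), np.int64(80)), (np.int64(486), np.int64(227), np.int64(85)), (np.int64(491), np.int64(236), np.int64(86)), (np.int64(491), np.int64(250), np.int64(80)), (np.int64(481), np.int64(271), np.int64(61))]
```

The cap is intact and unturned at z≈154. The real closed fingertips are at z≈157–160, but the reported TCP is 125.5, so the tool length is off by about 30 mm. I'll measure this exactly with a gentle guarded touch on the cap top, whose height is known (154).

```bash
python3 - <<'E'
from h import *; from workcell import *
p=read_state()["eef_pos"]; f0=read_state()["ft_force"]
print(movel([465,242.5,112],max_speed=25,guard=4))
s=read_state(); print(s["eef_pos"],s["ft_force"]-f0,s["time"])
movel([465,242.5,s["eef_pos"][2]+4],max_speed=60)
s=read_state(); print(s["eef_pos"],s["time"])
E
```

```text
True
[465.19059569 242.60329443 124.28542047] [-1.20744656 -0.5265351   8.42479975] 5.3167
[465.12572844 242.5888693  128.47415053] 5.5667
```

```bash
python3 - <<'E'
from h import *; from workcell import *
q=read_state()["qpos"].copy(); q[6]-=np.radians(80); goto_joints(q)
open_gripper(); f0=read_state()["ft_force"]
print(movel([465,242.5,96.5],max_speed=70,guard=12)); s=read_state(); print(s["eef_pos"],s["ft_force"]-f0,s["time"])
clamp(); s=read_state(); print(s["eef_pos"],s["finger_gap"],s["ft_force"]-f0,s["time"])
if s["finger_gap"]>25:
    q=s["qpos"].copy(); q[6]+=np.radians(80); goto_joints(q); wait(0.3)
    s=read_state(); print(s["eef_pos"],s["finger_gap"],s["ft_force"]-f0,s["time"])
snap(2,{"top":(160,225,90,90),"scene":(335,130,100,100)})
E
```

```text
False
[465.03669709 242.33116781  96.3239197 ] [ 0.66473704  0.2576843  -0.0776413 ] 8.2667
[464.93284037 242.7982046   96.84141329] 30.21555770790834 [-3.01878364  1.65416723  6.53490318] 8.8167
[465.02253388 242.80546854  96.91196947] 30.632954908049125 [1.6256268  0.41174749 0.08296027] 10.425
```

View pics/s2.png

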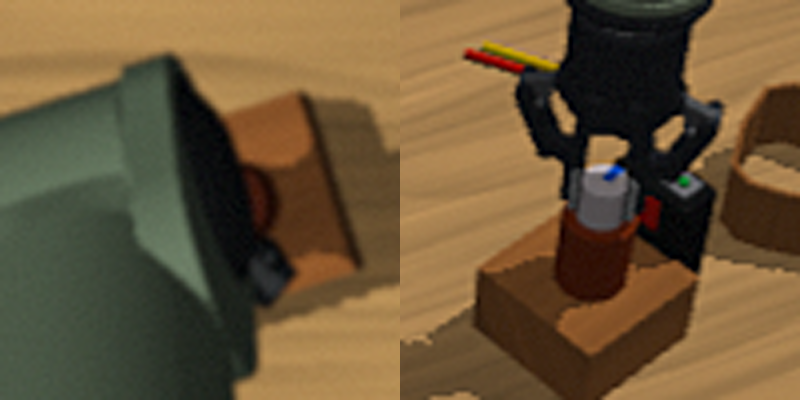

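```bash
python3 - <<'E'
from h import *
for i in (0,2):
    c=load(f"scene{i}.npz"); h=cv2.cvtColor(c["image"],cv2.COLOR_BGR2HSV)
    m=np.zeros((480,640),bool); m[168:180,377:397]=1
    cap=m&(h[...,2]>130)&((h[...,1]<90)|blue(c)); b=m&(c["image"][...,0].astype(int)-c["image"][...,2]>40)
    v,u=np.nonzero(b); w=(c["image"][...,0].astype(float)-c["image"][...,2])[b]
    P=plane(c,np.c_[u,v],154)[:,:2]; ce=(P*w[:,None]).sum(0)/w.sum(); Q=(P-ce)*np.sqrt(w)[:,None]; d=np.linalg.svd(Q)[2][0]
    print(i,len(u),ce.round(1),"pca",np.degrees(np.arctan2(d[1],d[0])).round(1), "from centre",[np.degrees(np.arctan2(*(ce-k)[::-1])).round(1) for k in ([467,242.2],[466,242.5])])
    print(np.c_[u,v,w,P.round(0)].astype(int).tolist())
E
```

```text
0 16 [473.8 247.2] pca 32.6 from centre [np.float64(36.3), np.float64(31.0)]
[[386, 173, 46, 465, 245], [387, 173, 48, 466, 248], [386, 174, 149, 469, 243], [387, 174, 159, 470, 246], [388, 174, 116, 471, 248], [389, 174, 57, 472, 251], [386, 175, 88, 472, 241], [387, 175, 178, 473, 244], [388, 175, 181, 474, 246], [389, 175, 168, 475, 249], [390, 175, 125, 476, 251], [391, 175, 88, 477, 254], [388, 176, 44, 477, 244], [389, 176, 145, 478, 247], [390, 176, 154, 479, 249], [391, 176, 83, 480, 252]]
2 14 [465.9 251.1] pca -67.2 from centre [np.float64(97.1), np.float64(90.8)]
[[388, 171, 55, 461, 254], [389, 171, 109, 462, 256], [387, 172, 102, 463, 249], [388, 172, 192, 464, 252], [389, 172, 200, 465, 254], [390, 172, 146, 466, 257], [386, 173, 51, 465, 245], [387, 173, 119, 466, 248], [388, 173, 127, 467, 250], [389, 173, 102, 468, 252], [390, 173, 51, 469, 255], [386, 174, 99, 469, 243], [387, 174, 106, 470, 246], [388, 174, 57, 471, 248]]
```

```bash
python3 - <<'E'
from h import *
def ang(d): return np.degrees(np.arctan2(d[1],d[0])).round(1)
def wpca(c,m,z):
    w0=np.clip(c["image"][...,0].astype(float)-c["image"][...,2]-30,0,None); v,u=np.nonzero(m&(w0>0)); w=w0[v,u]
    P=plane(c,np.c_[u,v],z)[:,:2]; ce=(P*w[:,None]).sum(0)/w.sum(); d=np.linalg.svd((P-ce)*np.sqrt(w)[:,None])[2][0]
    return len(u),ce.round(1),ang(d if d[1]>0 else -d)
c=load("top0.npz"); W=cloud(c); bx=np.zeros((480,640),bool); bx[255:290,190:225]=1
v,u=np.nonzero(bx&blue(c)); print("top px",[(a,b,int(W[b,a,2])) for a,b in zip(u,v)])
for z,lo,hi in ((154,140,170),(122,110,135)):
    n,ce,a=wpca(c,bx&(W[...,2]>lo)&(W[...,2]<hi),z); print("top strip",z,n,ce,"pca",a,"centre",ang(ce-[464.5,242.5]))
for i in (0,):
    c=load(f"scene{i}.npz"); m=np.zeros((480,640),bool); m[186:206,385:398]=1
    w0=np.clip(c["image"][...,0].astype(float)-c["image"][...,2]-20,0,None)*m
    o,_=ray(c,[[0,0]]); res=[]
    for row in range(187,203):
        w=w0[row]
        if w.sum()<100: continue
        for nm,uu in (("c",(w*np.arange(640)).sum()/w.sum()),):
            _,d=ray(c,[[uu,row]]); d=d[0]; C=np.array([467,242.2]); a=d[:2]@d[:2]; b=d[:2]@(o[:2]-C); k=(o[:2]-C)@(o[:2]-C)-26.1**2
            D=b*b-a*k; t=(-b-np.sqrt(max(D,0)))/a; p=o+t*d; res.append((row,round(uu,1),D>0,p[2].round(0),ang(p[:2]-C)))
    print(*res,sep="\n")
c=load("scene0.npz"); I=c["image"].astype(int); m=np.zeros((480,640),bool); m[165:195,388:415]=1
W=cloud(c); m&=(I[...,2]>2.2*I[...,1])&(I[...,2]>80)&(W[...,1]>270); v,u=np.nonzero(m); print("eye",len(u),np.median(W[m],0), ang(np.median(W[m],0)[:2]-[467,242.2]))
E
```

```text
top px [(np.int64(204), np.int64(263), 120), (np.int64(205), np.int64(263), 123), (np.int64(203), np.int64(264), 122), (np.int64(204), np.int64(264), 120), (np.int64(205), np.int64(264), 128), (np.int64(206), np.int64(264), 125), (np.int64(202), np.int64(265), 118), (np.int64(203), np.int64(265), 120), (np.int64(204), np.int64(265), 123), (np.int64(205), np.int64(265), 120), (np.int64(202), np.int64(266), 121), (np.int64(203), np.int64(266), 123), (np.int64(204), np.int64(266), 150), (np.int64(202), np.int64(267), 1502), (np.int64(203), np.int64(267), 153), (np.int64(204), np.int64(267), 156), (np.int64(203), np.int64(268), 153), (np.int64(204), np.int64(268), 153), (np.int64(203), np.int64(269), 152), (np.int64(204), np.int64(269), 153), (np.int64(205), np.int64(269), 154), (np.int64(204), np.int64(270), 156), (np.int64(205), np.int64(270), 157), (np.int64(206), np.int64(270), 153), (np.int64(205), np.int64(271), 151), (np.int64(206), np.int64(271), 154)]
top strip 154 27 [471.5 246.8] pca 27.5 centre 31.6
top strip 122 17 [482.1 254.4] pca 115.2 centre 34.1
(187, np.float64(392.5), np.True_, np.float64(119.0), np.float64(33.2))
(188, np.float64(392.5), np.True_, np.float64(113.0), np.float64(37.4))
(190, np.float64(391.6), np.True_, np.float64(109.0), np.float64(27.5))
(191, np.float64(391.4), np.True_, np.float64(105.0), np.float64(28.2))
(192, np.float64(391.3), np.True_, np.float64(101.0), np.float64(28.5))
(193, np.float64(390.9), np.True_, np.float64(98.0), np.float64(26.0))
(194, np.float64(390.9), np.True_, np.float64(93.0), np.float64(28.4))
(195, np.float64(390.7), np.True_, np.float64(90.0), np.float64(27.4))
(196, np.float64(390.5), np.True_, np.float64(85.0), np.float64(28.0))
(199, np.float64(389.8), np.True_, np.float64(75.0), np.float64(24.7))
eye 11 [451.08182111 291.89318669  98.19546613] 107.8
```

```bash
python3 - <<'E'
from h import *; from workcell import *
s=read_state(); q=s["qpos"].copy(); q[6]-=np.radians(2.5); goto_joints(q); wait(1.6)
T=read_state()["tool_rot"]; print("yaw",np.degrees(np.arctan2(T[1,0],T[0,0])))
p=read_state()["eef_pos"]; movel([p[0],p[1],205],max_speed=150); s=read_state(); print("gap",s["finger_gap"],s["ft_force"],s["time"])
movep([542.5,-188.2,205],R(-15.4)); s=read_state(); print(s["eef_pos"],s["qpos"].round(2),s["time"])
movel([542.5,-188.2,185],max_speed=80); wait(.3); s=read_state(); print(s["eef_pos"],s["finger_gap"],s["ft_force"],s["time"])
snap(3,{"top":(335,195,90,90),"scene":(200,200,90,90)})
E
```

```text
yaw 47.491669245611405
gap 30.42011470428767 [-0.86415536  0.16907925 -2.47325028] 13.2417
[ 542.95456242 -186.68672894  204.82591044] [-0.32  0.57  0.82  1.76 -0.48  1.02  0.41] 14.85
[ 542.62394955 -188.23815345  185.22548975] 30.219793955161137 [ 0.33749582  0.65730391 -3.60777873] 15.55
```

View pics/s3.png

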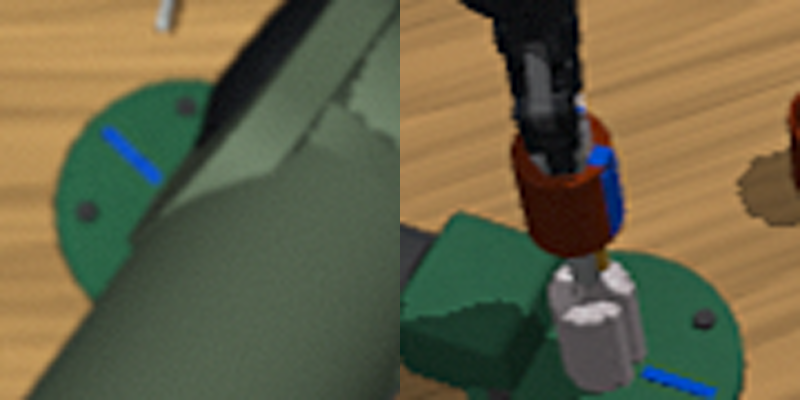

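```bash
cat >> h.py <<'E'
from scipy.optimize import least_squares
def fitc(P,r,g):
    f=lambda c:np.hypot(P[:,0]-c[0],P[:,1]-c[1])-r
    s=least_squares(f,g,loss="soft_l1",f_scale=3); return s.x.round(2),np.std(s.fun).round(1),len(P)
def wall(c,g,r,z0,z1,sel=None):
    W=cloud(c); d=np.hypot(W[...,0]-g[0],W[...,1]-g[1]); m=(d<r+7)&(d>r-9)&(W[...,2]>z0)&(W[...,2]<z1)
    if sel is not None: m&=sel(c)
    return fitc(W[m],r,g)
def brown(c):
    I=c["image"].astype(int); return (I[...,2]>1.8*I[...,1])|blue(c)
def tag(c,C,r=26.1,box=None,zr=None):
    o,_=ray(c,[[0,0]]); x,y,w,h=box; out=[]
    w0=np.zeros((480,640)); w0[y:y+h,x:x+w]=np.clip(c["image"][...,0].astype(float)-c["image"][...,2]-20,0,None)[y:y+h,x:x+w]
    for row in range(y,y+h):
        k=w0[row]
        if k.sum()<100: continue
        uu=(k*np.arange(640)).sum()/k.sum(); d=ray(c,[[uu,row]])[1][0]
        a=d[:2]@d[:2]; b=d[:2]@(o[:2]-C); D=b*b-a*((o[:2]-C)@(o[:2]-C)-r*r)
        if D<0: continue
        p=o+(-b-np.sqrt(D))/a*d
        if zr[0]<p[2]<zr[1]: out.append(np.degrees(np.arctan2(p[1]-C[1],p[0]-C[0])))
    return np.median(out).round(1),np.std(out).round(1),len(out)
E
python3 - <<'E'
from h import *
c0=load("scene0.npz"); c3=load("scene3.npz")
for z0,z1 in ((66,120),(70,110)): print("drum at rack s0",wall(c0,[467,242],26,z0,z1,brown))
for z0,z1 in ((25,80),(30,75)):
    print("hub s0",wall(c0,[545,-188],22,z0,z1,lambda c:cv2.cvtColor(c["image"],cv2.COLOR_BGR2HSV)[...,1]<90))
    print("hub s3",wall(c3,[545,-188],22,z0,z1,lambda c:cv2.cvtColor(c["image"],cv2.COLOR_BGR2HSV)[...,1]<90))
for z0,z1 in ((155,207),(160,200)):
    r=wall(c3,[545,-188],26,z0,z1,brown); print("drum s3",r)
print("tag s0",tag(c0,np.array([467,242.2]),box=(385,186,14,20),zr=(66,118)),"tag s3",tag(c3,r[0],box=(240,230,15,25),zr=(154,206)))
# silhouettes: midline columns
def mid(c,m,rows):
    o=[]
    for y in rows:
        u=np.nonzero(m[y])[0]
        if len(u): o.append((y,u.min(),u.max(),(u.min()+u.max())/2))
    return o
m=np.zeros((480,640),bool); m[225:262,222:252]=1; print("drum",mid(c3,brown(c3)&m,range(238,252,2)))
m=np.zeros((480,640),bool); m[255:292,228:256]=1; h=cv2.cvtColor(c0["image"],cv2.COLOR_BGR2HSV); print("hub",mid(c0,(h[...,1]<90)&m&(h[...,2]>50),range(264,286,2)))
for P in ([545,-188.3,85],[545,-188.3,40],[545,-188.3,180]): print(P,project(c0,P).round(1))
E
```

```text
drum at rack s0 (array([466.29, 244.  ]), np.float64(2.0), 264)
drum at rack s0 (array([466.54, 244.05]), np.float64(1.6), 172)
hub s0 (array([ 543.89, -188.66]), np.float64(1.9), 238)
hub s3 (array([ 544.1 , -188.67]), np.float64(2.2), 245)
hub s0 (array([ 543.8 , -188.73]), np.float64(1.8), 195)
hub s3 (array([ 544.19, -188.65]), np.float64(2.2), 196)
drum s3 (array([ 544.63, -187.45]), np.float64(1.3), 302)
drum s3 (array([ 544.69, -187.45]), np.float64(1.1), 227)
tag s0 (np.float64(28.0), np.float64(3.4), 9) tag s3 (np.float64(38.9), np.float64(2.5), 14)
drum [(238, np.int64(226), np.int64(247), np.float64(236.5)), (240, np.int64(226), np.int64(248), np.float64(237.0)), (242, np.int64(227), np.int64(248), np.float64(237.5)), (244, np.int64(227), np.int64(249), np.float64(238.0)), (246, np.int64(228), np.int64(249), np.float64(238.5)), (248, np.int64(228), np.int64(249), np.float64(238.5)), (250, np.int64(229), np.int64(248), np.float64(238.5))]
hub [(264, np.int64(233), np.int64(252), np.float64(242.5)), (266, np.int64(233), np.int64(252), np.float64(242.5)), (268, np.int64(233), np.int64(253), np.float64(243.0)), (270, np.int64(234), np.int64(253), np.float64(243.5)), (272, np.int64(234), np.int64(253), np.float64(243.5)), (274, np.int64(235), np.int64(254), np.float64(244.5)), (276, np.int64(235), np.int64(254), np.float64(244.5)), (278, np.int64(235), np.int64(255), np.float64(245.0)), (280, np.int64(236), np.int64(254), np.float64(245.0)), (282, np.int64(237), np.int64(252), np.float64(244.5)), (284, np.int64(237), np.int64(252), np.float64(244.5))]
[545, -188.3, 85] [[242.5 264.7]]
[545, -188.3, 40] [[244.6 275. ]]
[545, -188.3, 180] [[237.6 240.7]]
```

```bash
python3 - <<'E'
from h import *
c=load("scene3.npz"); I=c["image"].astype(int); h=cv2.cvtColor(c["image"],cv2.COLOR_BGR2HSV)
C=np.array([544.6,-188.]); o,_=ray(c,[[0,0]])
for y in range(250,268):
    print(y,end=" ")
    for x in range(238,250):
        hh=h[y,x]
        print(("B" if 14<=hh[0]<=30 and hh[1]>120 else ".")+f"{hh[0]:3d},{hh[1]:3d},{hh[2]:3d}",end=" ")
    print()
for a in (35,40,45,50,55):
    t=np.radians(a); print(a,[project(c,[C[0]+r*np.cos(t),C[1]+r*np.sin(t),z]).round(1).tolist()[0] for r,z in ((13.5,110),(13.5,130),(9,110))])
t=tag
for thr in (0,):
    w=(I[...,0]-I[...,2])
    for y in range(238,256,2): print(y,[(x,int(w[y,x])) for x in range(242,256) if w[y,x]>20])
for a in (35,40,45,50): print(a,[[project(c,[C[0]+26*np.cos(np.radians(a))-s*np.sin(np.radians(a)),C[1]+26*np.sin(np.radians(a))+s*np.cos(np.radians(a)),z]).round(1).tolist()[0] for s in (-4,0,4)] for z in (170,190)])
E
```

```text
250 .  9,239, 47 .  8,234, 48 .  7,214, 50 .  6,186, 52 .  8,221, 52 .  8,226, 53 . 10,255, 53 .  9,242, 58 .  4,182, 56 .117,163, 75 .110,255,113 .121,112, 96 
251 .  9,218, 48 .  6,224, 49 . 10,239, 47 .  8,219, 50 .  4,210, 51 .  7,216, 52 .  9,236, 53 .  9,233, 57 .  8,255, 60 .129,171, 67 .112,255,101 .170, 67, 88 
252 . 10,250, 47 .  8,224, 49 .  5,218, 48 .  7,224, 50 .  8,207, 53 .  7,211, 52 .  6,222, 54 .  9,246, 54 .  9,242, 59 .127,178, 70 .130,117, 85 B 15,148,143 
253 . 10,222, 47 . 10,228, 48 .  6,208, 49 .  8,239, 48 .  9,225, 51 .  8,226, 53 .  8,231, 53 .  8,223, 55 .  8,245, 52 .176,160, 51 B 15,132,131 B 17,136,193 
254 .  8,233, 47 .  7,198, 49 .  8,238, 46 .  8,224, 50 .  6,215, 51 .  9,226, 52 .  9,236, 53 .  7,244, 48 . 10,228, 65 B 14,162,112 B 17,138,166 B 17,134,192 
255 .  6,213, 48 .  5,212, 47 .  7,250, 47 .  8,219, 50 .  5,219, 49 .  7,245, 49 .  6,230, 51 .  9,250, 48 B 17,145,134 B 16,136,201 B 16,139,196 B 16,139,193 
256 .  7,244, 46 .  9,244, 48 .  8,255, 46 .  7,255, 47 .  4,234, 49 . 11,246, 56 B 14,222, 61 B 19,224, 73 B 24,126,101 . 34, 77,109 
[... 2131 characters left out ...]
103), (248, 103)]
242 [(246, 92), (247, 105), (248, 104), (249, 47)]
244 [(246, 63), (247, 108), (248, 103), (249, 79)]
246 [(246, 21), (247, 105), (248, 103), (249, 105)]
248 [(247, 74), (248, 109), (249, 104)]
250 [(247, 48), (248, 113), (249, 40)]
252 [(247, 38), (248, 26)]
254 []
35 [[[246.4, 249.1], [247.4, 247.9], [248.4, 246.7]], [[245.4, 243.7], [246.4, 242.5], [247.5, 241.3]]]
40 [[[247.0, 248.4], [248.0, 247.2], [248.9, 245.9]], [[246.1, 243.1], [247.0, 241.8], [247.9, 240.5]]]
45 [[[247.7, 247.8], [248.4, 246.4], [249.2, 245.1]], [[246.7, 242.4], [247.5, 241.1], [248.3, 239.8]]]
50 [[[248.2, 247.0], [248.8, 245.7], [249.5, 244.4]], [[247.2, 241.7], [247.9, 240.3], [248.5, 239.0]]]
```

```bash
python3 - <<'E'
from h import *; from workcell import *
q=read_state()["qpos"].copy(); q[6]+=np.radians(2); goto_joints(q)
x,y=542.2,-188.4; f0=read_state()["ft_force"]
for z,g in ((162,8),(150,8),(136,8)):
    hit=movel([x,y,z],max_speed=35,guard=g); wait(.1); s=read_state()
    print(z,hit,s["eef_pos"].round(2),(s["ft_force"]-f0).round(1),s["torque"].round(2),s["finger_gap"].round(1),s["time"])
    if hit: break
snap(4,{"top":(335,195,90,90),"scene":(200,200,90,90)})
E
```

```text
Traceback (most recent call last):
AttributeError: 'float' object has no attribute 'round'
```

```bash
python3 - <<'E'
from h import *; from workcell import *
s=read_state(); f0=s["ft_force"]; print(s["eef_pos"],f0,s["time"])
x,y=542.2,-188.4
for z,g in ((150,8),(136,8)):
    hit=movel([x,y,z],max_speed=35,guard=g); wait(.1); s=read_state()
    print(z,hit,s["eef_pos"].round(2),(s["ft_force"]-f0).round(1),s["torque"].round(2),s["finger_gap"],s["time"])
    if hit: break
snap(4,{"top":(335,195,90,90),"scene":(200,200,90,90)})
E
```

```text
[ 542.30258828 -188.45742755  162.20141122] [-0.77378889  0.43151542 -3.93823676] 16.8083
150 False [ 542.14 -188.49  150.03] [ 0.9 -0.6  0.7] [-0.09 -0.11  0.  ] 30.338691634224386 17.4
136 False [ 542.15 -188.44  136.07] [1.  0.  0.6] [-0.1  -0.11  0.03] 30.86330562876709 18.05
```

View pics/s4.png

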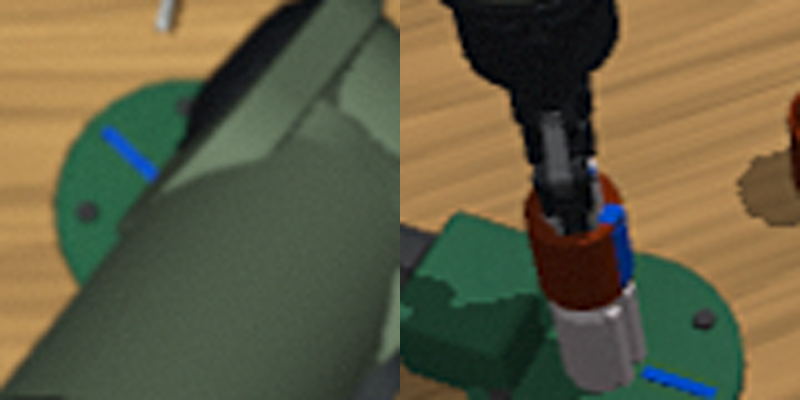

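```bash
python3 - <<'E'
from h import *; from workcell import *
x,y=542.2,-188.4; f0=read_state()["ft_force"]
for z,g in ((130,15),(124,18),(114,24)):
    hit=movel([x,y,z],max_speed=15,guard=g); wait(.2); s=read_state()
    print(z,hit,s["eef_pos"].round(2),(s["ft_force"]-f0).round(1),s["finger_gap"],s["time"])
    if hit: break
wait(1); s=read_state(); print(s["eef_pos"],s["ft_force"]-f0,s["time"])
snap(5,{"top":(335,195,90,90),"scene":(200,200,90,90)})
c=load("scene5.npz"); print("drum",wall(c,[544.5,-188],26,90,140,brown))
E
```

```text
130 False [ 542.34 -188.41  130.13] [0.3 0.1 5.1] 30.34243437059633 18.9
124 False [ 542.26 -188.44  124.08] [1.6 0.6 7.9] 30.42634349019741 19.65
114 True [ 542.39 -188.58  119.81] [-1.6  2.2 18.3] 30.462069953884892 20.275
[ 542.46765441 -188.52823464  119.85063915] [-2.6155942   2.15729164 16.67242497] 21.275
drum (array([ 544.59, -187.77]), np.float64(1.0), 251)
```

View pics/s5.png

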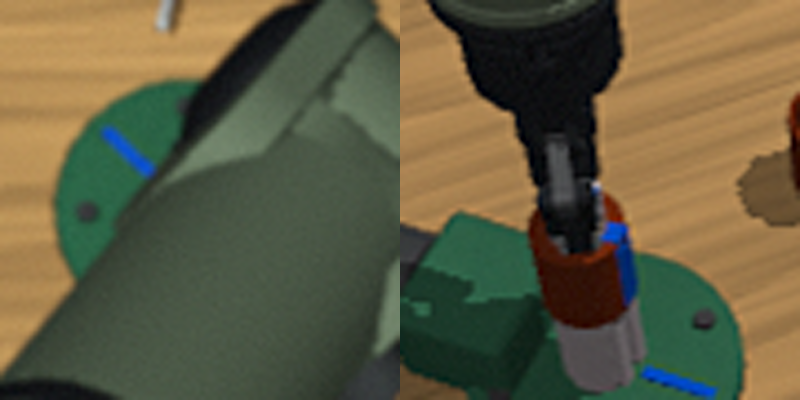

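```bash
python3 - <<'E'
from workcell import *
s=read_state(); print(s["eef_pos"],s["ft_force"],s["finger_gap"],s["time"]); print(finish_job())
E
```

```text
[ 542.43682679 -188.5614905   119.83600033] [-2.05225221  1.15298635 12.10553049] 30.21193225063789 21.375
the job is handed in; nothing more can be done
None
```

The drum is on the sanding head, pressed home, and I handed the job in at about 21 s with the gripper still holding it down. No verdict was reported, so this rests on my own checks.

**What I did**
- **Tag to reader:** I turned the drum in its rack by about 77.5° so the blue tag faced the reader's eye, and held it there for about 1.6 s.
- **Fitting:** I lifted it out, carried it to the head and lined the key up with the keyway. The shaft and key went in without resistance, and I pressed on against the ejector.

**Last checks**
- **Home height:** The tool stopped at 119.84 mm. I had predicted 119.9 mm from its height when it gripped the drum in the rack.
- **Push:** About 17 N upward on the tool a second after the press and about 16 N at hand-in, more than the 9 N of the ejector.
- **Grip and picture:** The grip was steady at a gap of about 30 mm. The last picture shows the drum flat on the hub.

**What failed or disagreed**
- **First grasp missed:** The closed fingertips were about 30 mm higher than the reported tool position. I measured this by a light touch on the cap top (about 8 N), corrected for it, and the second grasp held.
- **Tag angle:** Readings of the drum's starting direction ranged from about 25° to 34°. I used 30°, so the tag was within about 5° of the reader's eye. Before insertion I added 2° because the readings near the hub suggested about 42°.
- **Camera offset:** The two cameras differed by 2–4 mm in x at the hub and drum. The insertion showed no side load from this.
- **Other objects:** I touched nothing else that I know of, but I did not check the rest of the bench at the end.

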